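Load the sample tins into the drop-tube magazine

TASK

Load the three sample tins into the drop-tube magazine in the order blue, white, orange: slide each one along the deck, without lifting it, until it drops through the green-ringed mouth; a tin tips as it goes over the rim and may hang there tilted, then press its raised edge down until it drops. They must end stacked flat in the tube, lids up, blue at the bottom and orange on top, with everything else on the deck and bench left standing where it is.

Things in the scene. Friction and masses are not known exactly. Their poses are not given: they have to be found in the camera images.
- mouth (a point): centre of the drop tube's round mouth, level with the deck's top, marked by a green ring: a bevelled hole of 100 mm diameter in the deck. Below it a clear upright tube of 102 mm bore goes down to a closed floor 156 mm below the deck; three stacked tins fill it, the last lid 6 mm below the deck. Axes as the deck's, z up.
- station: fixed loading station: a level grey deck on legs, 360 mm along its x, 700 mm along its y, its top 164 mm above the bench; an 8 mm wide aluminium lip round its edge stands 8 mm above the deck. Origin on the bench under the deck's middle, z up; the mouth's centre is 50 mm from the middle towards +x.
- tin_blue_center (a point): a squat round sample tin with a blue lid on top, 94 mm diameter, 50 mm tall, 130 to 350 g; this point is its centre, half-way up, 25 mm above its flat underside; its z axis points up out of the lid. It starts upright on the deck, and is too wide for a gripper. Slides easily (friction 0.16 to 0.24 on deck and tube). Hung tilted in the mouth, it drops when its raised edge is pressed with 10 to 20 N.
- tin_white_center (a point): a squat round sample tin with a white lid on top, 94 mm diameter, 50 mm tall, 130 to 350 g; this point is its centre, half-way up, 25 mm above its flat underside; its z axis points up out of the lid. It starts upright on the deck, and is too wide for a gripper. Slides easily (friction 0.16 to 0.24 on deck and tube). Hung tilted in the mouth, it drops when its raised edge is pressed with 10 to 20 N.
- tin_orange_center (a point): a squat round sample tin with an orange lid on top, 94 mm diameter, 50 mm tall, 130 to 350 g; this point is its centre, half-way up, 25 mm above its flat underside; its z axis points up out of the lid. It starts upright on the deck, and is too wide for a gripper. Slides easily (friction 0.16 to 0.24 on deck and tube). Hung tilted in the mouth, it drops when its raised edge is pressed with 10 to 20 N.
- tip_box_center (a point): small yellow pipette-tip box standing loose on the deck, 66 mm along its own x, 50 mm along its own y, 48 mm tall; this point is its centre, 24 mm above the deck. An obstacle, to be left in place.
- jar_center (a point): small amber jar with a red cap standing loose on the deck, 52 mm diameter, 48 mm tall; this point is its centre, 24 mm above the deck. An obstacle, to be left in place.
- weight_center (a point): brass knobbed weight standing loose on the deck near its far edge, 38 mm diameter, 42 mm tall; this point is its centre, 21 mm above the deck. An obstacle, to be left in place.
- reagent_bottle: clear bottle with a blue cap on the bench beside the deck, 72 mm diameter, 165 mm tall; origin at the centre of its underside. To be left in place.
- wash_bottle: blue bottle with a red cap on the bench on the other side of the deck, 80 mm diameter, 175 mm tall; origin at the centre of its underside. To be left in place.
- beaker: open glass beaker on the bench, 72 mm diameter, 90 mm tall; origin at the centre of its underside. To be left in place.
There are look-alikes about, which are no part of the job. Leave any turquoise look-alike of the part that bears tin_orange_center alone.

How it is judged:
On the way, in this order (a step that is already met when the one before it is completed fails the run):
1. the blue tin lies flat in the tube, at the bottom (horizontal distance between tin_blue_center and mouth below 0.012 m and z of tin_blue_center in the frame of mouth between -0.139 and -0.123 m and angle between tin_blue_center's own z axis and vertical below 0.12 rad and linear speed of tin_blue below 0.02 m/s), for 0.2 s.
2. the white tin lies flat in the tube, on the blue one (horizontal distance between tin_white_center and mouth below 0.012 m and z of tin_white_center in the frame of mouth between -0.089 and -0.073 m and angle between tin_white_center's own z axis and vertical below 0.12 rad and linear speed of tin_white below 0.02 m/s), for 0.2 s.
3. the orange tin lies flat in the tube, on the white one (horizontal distance between tin_orange_center and mouth below 0.012 m and z of tin_orange_center in the frame of mouth between -0.039 and -0.023 m and angle between tin_orange_center's own z axis and vertical below 0.12 rad and linear speed of tin_orange below 0.02 m/s), for 0.2 s.
At the end, for the whole second after the job is handed in: The blue, white and orange tins lie at rest in the tube in that order from the bottom up, each within 8 mm of its height in the stack, within 12 mm of the tube's axis, lid up and within 0.12 rad of level; the six bystanders are within 20 mm of where they stood (all of step 1 and all of step 2 and all of step 3 and distance of each of tip_box_center, jar_center, weight_center, reagent_bottle, wash_bottle, beaker from where it was at the start of the episode below 0.02 m); the robot touches nothing.
It fails at once if the blue tin is lifted more than 20 mm off the deck (z of tin_blue_center in the frame of mouth above 0.045 m).
It fails at once if the white tin is lifted more than 20 mm off the deck (z of tin_white_center in the frame of mouth above 0.045 m).
It fails at once if the orange tin is lifted more than 20 mm off the deck (z of tin_orange_center in the frame of mouth above 0.045 m).
It fails at once if a bystander is shifted by more than 20 mm or knocked over (distance of any of tip_box_center, jar_center, weight_center, reagent_bottle, wash_bottle, beaker from where it was at the start of the episode above 0.02 m or angle between any of tip_box_center, jar_center, weight_center, reagent_bottle, wash_bottle, beaker's own z axis and vertical above 0.5 rad).
It also fails if it takes over 67 s, if anything falls off the work surface, if the arm or the gripper's body presses on something with over 40 N, if the wrist force passes 120 N, or if a joint passes its speed limit or range.

ROBOT

A 7-joint arm with a two-finger parallel gripper is mounted at the origin on the work surface. World frame = base frame: x ahead of the robot, y to its left, z up, the work surface at z = 0. Lengths are in m, angles in rad, forces in N, time in s.
With the tool pointing down it reaches from about 0.425 to 0.95 m from the base axis. Payload 16.7 kg.
Tool frame: the origin (TCP) lies midway between the tips of the shut fingers; the grasp point (between the pads) lies ctrl.tcp_to_grasp behind it (ctrl.tcp_to_grasp is the distance from the TCP to the grasp point, in m); z points along the fingers, y is the line along which they close (so a half turn about z gives the same grasp; the last joint's range is limited). The gripper opens to 94 mm and grips with 3 to 60 N. Pads are 16 mm wide; open, the fingers measure 119 mm over their backs; the gripper's body (75 mm by 177 mm) begins 78 mm behind the grasp point.
Start: joints at [1.044, 0.426, 0.074, 1.606, -0.034, 1.111, -0.067], TCP at [0.248, -0.628, 0.205] pointing down, gripper open.
Joint ranges: [-2.85, 2.85], [-0.5, 2.14], [-1.23, 1.37], [0.21, 2.46], [-1.02, 4.16], [0.16, 2.05], [-2.73, 2.73]. Speed limits (rad/s): [1.89, 1.89, 2.39, 2.39, 3.01, 3.01, 3.01].

INTERFACE

Orientations are given as a 3x3 rotation matrix whose columns are the frame's x, y, z axes.
In Python, from cell import ctrl gives the robot as it stands.
- The arm moves only by the tool apply_moves, never from a script. Its argument "commands" is a list of rows, each an object of numbers: "x", "y", "z": the shift along the tool's x, y, z in mm; "wx", "wy", "wz": the turn, a rotation vector about the tool's x, y, z in degrees; "hand": the finger opening in mm, from 0 to 94. In form: [{"x": .., "y": .., "z": .., "wx": .., "wy": .., "wz": .., "hand": ..}, ...]. A call has 1 to 12 rows; each row shifts and turns the commanded pose from where the row before left it, along the tool's axes as they then stand; what a row does not reach is not made up. A row lasts 1/8 s, in which the tool goes at most 62.5 mm and 10.7 degrees, less where a joint would pass 70% of its speed; a pose out of reach is approached as far as the arm can. A call with a gripper value outside its range is refused whole. The fingers move at their own pace and stop on an object; "newtons" is the grip in N (left out, the last holds). Time passes only in rows, so rows that do not move let the fingers close. It gives the time, the measured TCP pose, the force, the opening and the grip force at its end, in the units of the state.
- ctrl.state(): the state, without advancing time (a new reading comes with each control period).
- ctrl.capture(name): name is "scene" or "side" or "wrist"; returns a dict with "color" (384x512x3 uint8, blue, green, red), "intrinsics" (3x3 intrinsics, pixels), "T" (4x4, takes a point from camera to world coordinates); the wrist camera has in their place "T_tool_cam" (4x4, takes a point from camera to tool coordinates, whose origin is the TCP and whose axes are the flange's). Camera axes: x right, y down, z forward; pixel columns grow to the right and rows downward; lengths in m; the calibration is good to about 2 mm. A picture is of the moment at which its call begins: read the wrist's pose just before it. There is no depth.
- ctrl.close_job(): hands the job in; it is judged then, once.
The state is a dict: "t": time; "q": joint angles; "dq": joint speeds; "effort": joint torques, N m; "position": TCP position; "eef_rot": TCP orientation; "wrist_force": force on the tool from outside, world axes, zero at the start; "wrist_torque": the same for the moment, N m; "finger_gap": finger opening in m; "grip_force": force on a finger pad.
Only numpy, scipy, OpenCV 4.12 (cv2) and the standard library are available. Lean on these libraries where they do the work, as an engineer would, in place of code of your own. Each camera call takes 0.05 s, during which the arm holds its last target. There are 200 camera calls.

## Working session

There is one attempt and no reset: what is moved stays moved. The work goes in short steps, Python scripts to look and compute and a tool call to move; the robot and the scene stay as the last step left them, time stands still between calls to the robot, and variables do not carry over. Pictures are saved under pics/ and viewed, at most 10 in all, crops included, and the job is handed in when it is done.

Besides the shell and the picture viewer there is one more tool, called after ">>>" as a command line: name --argument value ..., lists and objects as JSON in quotes. apply_moves: Moves the arm, as the interface text tells. Its arguments: {"type":"object","properties":{"commands":{"type":"array","items":{"type":"object","properties":{"x":{"type":"number"},"y":{"type":"number"},"z":{"type":"number"},"wx":{"type":"number"},"wy":{"type":"number"},"wz":{"type":"number"},"hand":{"type":"number"}}}},"newtons":{"type":"number"}},"required":["commands"]}

```bash
mkdir -p pics && cat > h.py <<'E'
import numpy as np, cv2
from cell import ctrl
def ray(c,u,v):
    d=np.linalg.inv(c["intrinsics"])@[u,v,1]; T=c["T"]
    return T[:3,3],T[:3,:3]@d
def onz(c,u,v,z):
    o,d=ray(c,u,v); return o+d*(z-o[2])/d[2]
E
python3 - <<'E'
from h import *
print({k:np.round(v,3).tolist() for k,v in ctrl.state().items()})
print(ctrl.tcp_to_grasp)
for n in("scene","side"):
    c=ctrl.capture(n); cv2.imwrite(f"pics/{n}0.png",c["color"]); np.savez(f"{n}0.npz",**c)
    print(n,np.round(c["T"],3).tolist(),c["intrinsics"].tolist())
a,b=[cv2.imread(f"pics/{n}0.png") for n in("scene","side")]
cv2.imwrite("pics/s0big.png",cv2.resize(a,(800,600),interpolation=cv2.INTER_CUBIC))
cv2.imwrite("pics/d0big.png",cv2.resize(b,(800,600),interpolation=cv2.INTER_CUBIC))
E
```

```text
{'t': 0.0, 'q': [1.044, 0.427, 0.074, 1.607, -0.034, 1.111, -0.067], 'dq': [0.001, 0.0, -0.001, 0.001, 0.001, -0.001, -0.0], 'effort': [-0.0, -93.582, 3.666, -45.419, -0.049, 0.02, 0.0], 'position': [0.248, -0.627, 0.205], 'eef_rot': [[0.93, 0.368, -0.001], [0.368, -0.93, 0.001], [-0.0, -0.001, -1.0]], 'wrist_force': [0.705, -0.128, 0.306], 'wrist_torque': [0.04, -0.029, -0.009], 'grip_force': 0.0, 'finger_gap': 0.094}
0.0188
scene [[0.542, 0.45, -0.71, 1.303], [0.84, -0.291, 0.458, -0.505], [-0.001, -0.844, -0.536, 0.755], [0.0, 0.0, 0.0, 1.0]] [[350.55856861688846, 0.0, 255.23999623858268], [0.0, 350.55856861688846, 192.77628504509838], [0.0, 0.0, 1.0]]
side [[-0.743, -0.493, 0.454, -0.238], [-0.67, 0.537, -0.513, 0.876], [0.009, -0.685, -0.729, 1.366], [0.0, 0.0, 0.0, 1.0]] [[420.38188400418915, 0.0, 258.3776253128405], [0.0, 420.38188400418915, 186.87346673881322], [0.0, 0.0, 1.0]]
```

View pics/s0big.png

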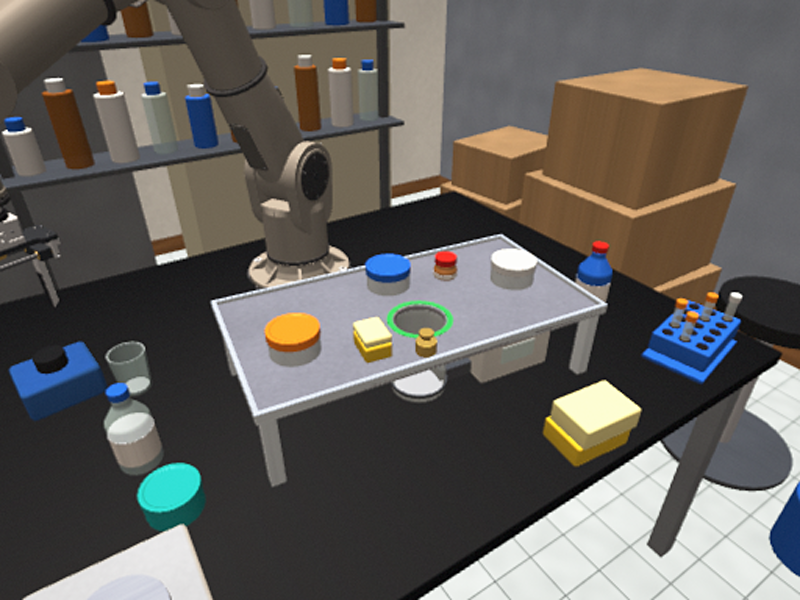

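View pics/d0big.png

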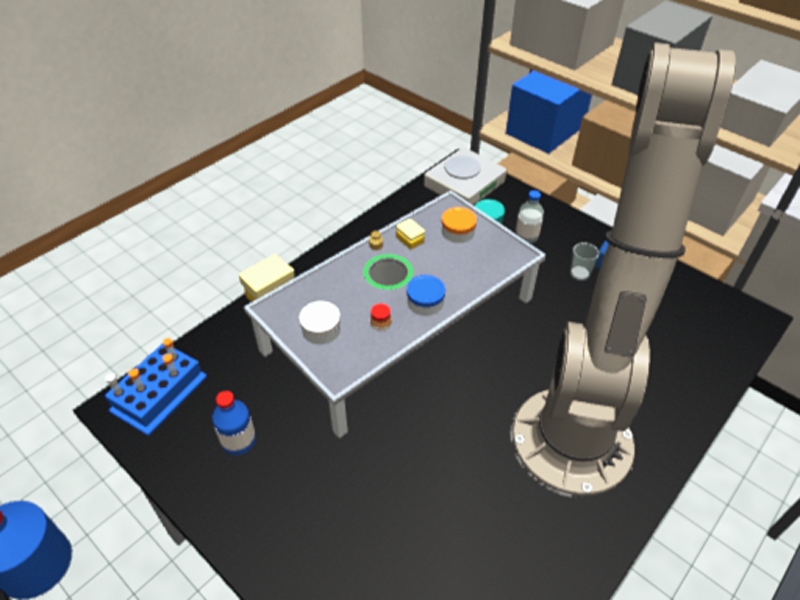

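Both views show the same layout. In the scene view at 800 px: orange (293,332), blue (388,268), white (513,262), ring (420,320), tip box (373,338), jar (446,264), weight (427,342). In the side view: orange (459,220), blue (426,290), white (320,318), ring (388,271). The turquoise look-alike is on the bench.

```bash
cat > m.py <<'E'
from h import *
S=1.5625
def blob(img,box,lo,hi):
    x0,y0,x1,y1=[int(b/S) for b in box]
    hsv=cv2.cvtColor(img,cv2.COLOR_BGR2HSV)
    m=cv2.inRange(hsv,lo,hi); k=np.zeros_like(m); k[y0:y1,x0:x1]=m[y0:y1,x0:x1]
    cs,_=cv2.findContours(k,cv2.RETR_EXTERNAL,cv2.CHAIN_APPROX_NONE)
    c=cv2.convexHull(max(cs,key=cv2.contourArea)); (e,ax,an)=cv2.fitEllipse(c)
    M=cv2.moments(c); return (M["m10"]/M["m00"],M["m01"]/M["m00"]),ax,c[:,0].astype(float)
def tri(A,ua,B,ub):
    o1,d1=ray(A,*ua);o2,d2=ray(B,*ub)
    s=np.linalg.lstsq(np.c_[d1,-d2],o2-o1,rcond=None)[0]
    p,q=o1+d1*s[0],o2+d2*s[1]; return (p+q)/2,np.linalg.norm(p-q)
if __name__=="__main__":
    A=dict(np.load("scene0.npz"));B=dict(np.load("side0.npz"))
    it={"orange":((8,150,120),(20,255,255),(255,305,330,365),(430,200,490,245)),
    "blue":((100,150,60),(125,255,255),(355,250,420,300),(400,268,450,315)),
    "white":((0,0,185),(179,40,255),(480,240,545,290),(290,295,350,345)),
    "ring":((50,120,80),(75,255,255),(370,290,470,350),(350,245,425,300)),
    "jarcap":((0,150,80),(5,255,255),(425,245,465,280),(365,300,395,325)),
    "boxtop":((20,40,200),(34,125,255),(345,310,400,345),(390,215,430,240)),
    "weight":((10,90,40),(26,255,255),(410,325,442,360),(365,228,387,252))}
    for n,(lo,hi,ba,bb) in it.items():
        try:
            a=blob(A["color"],ba,lo,hi);b=blob(B["color"],bb,lo,hi);p,e=tri(A,a[0],B,b[0])
            print(n,np.round(np.array(a[0])*S),np.round(a[1]),np.round(np.array(b[0])*S),np.round(b[1]),np.round(p,4),round(e,4))
            if n in("orange","blue","white","ring"):
                for c,q in((A,a),(B,b)):
                    z={"ring":.164}.get(n,.214)
                    P=np.array([onz(c,u,v,z)[:2] for u,v in q[2]],np.float32)
                    (cc,r)=cv2.minEnclosingCircle(P);print("   planecircle",np.round(cc,4),round(r,4))
        except Exception as ex: print(n,ex)
    ca=[(213,305),(503,236),(605,307),(257,413)]
    cb=[(543,257),(333,391),(247,309),(452,194)]
    for u,v in zip(ca,cb):
        p,e=tri(A,np.array(u)/S,B,np.array(v)/S);print("corner",np.round(p,4),round(e,4))
E
python3 m.py
```

```text
orange [292. 332.] [25. 36.] [458. 220.] [17. 22.] [ 0.5558 -0.2428  0.2036] 0.0013
   planecircle [ 0.5668 -0.2473] 0.0559
   planecircle [ 0.5505 -0.2316] 0.0528
blue [387. 267.] [19. 29.] [425. 290.] [20. 24.] [0.4504 0.0162 0.2047] 0.0021
   planecircle [0.4619 0.0084] 0.0606
   planecircle [0.4454 0.0221] 0.0513
white [514. 257.] [19. 36.] [319. 315.] [20. 27.] [0.5741 0.2536 0.2154] 0.0009
   planecircle [0.5595 0.2631] 0.0707
   planecircle [0.5764 0.2523] 0.0501
ring [419. 319.] [23. 42.] [388. 271.] [22. 31.] [5.925e-01 2.000e-04 1.622e-01] 0.0011
   planecircle [ 5.917e-01 -3.000e-04] 0.0632
   planecircle [5.925e-01 5.000e-04] 0.0627
jarcap [445. 258.] [11. 14.] [380. 312.] [11. 12.] [0.4836 0.1425 0.2033] 0.0023
boxtop [371. 329.] [17. 24.] [410. 228.] [11. 17.] [ 0.6284 -0.1264  0.2076] 0.0008
weight [425. 342.] [14. 19.] [375. 240.] [ 8. 13.] [ 0.6839 -0.0497  0.1829] 0.0018
corner [ 0.3254 -0.3182  0.1609] 0.0007
corner [0.4216 0.3621 0.1742] 0.0052
corner [0.7581 0.3306 0.1624] 0.0036
corner [ 0.6697 -0.3558  0.1652] 0.0033
```

>>> apply_moves --commands '[{"z":-50,"wz":9.7},{"z":-50,"wz":9.7},{"wz":9.7},{"y":-50,"x":10},{"y":-55,"x":10},{"y":-55,"x":10},{"y":-55,"x":10},{"y":-55,"x":10},{"y":-55,"x":10},{"y":-55,"x":10},{"y":-55,"x":10},{"y":-55,"x":10}]'

```text
invalid input at $.commands[0]: expected keys x, y, z, wx, wy, wz, hand
```

>>> apply_moves --commands '[{"y":-55,"x":10},{"y":-55,"x":10},{"y":-40,"x":5},{}]'

```text
invalid input at $.commands[0]: expected keys x, y, z, wx, wy, wz, hand
```

```bash
cat > w.py <<'E'
from m import *
import sys
def wcap():
    s=ctrl.state(); c=ctrl.capture("wrist")
    T=np.eye(4);T[:3,:3]=s["eef_rot"];T[:3,3]=s["position"]
    c["T"]=T@c["T_tool_cam"]; return s,c
M=np.array([.5925,0,.164]);U=np.array([.9914,-.1305]);V=np.array([.1305,.9914])
def uv(p): d=np.array(p)[:2]-M[:2]; return np.round(1000*np.array([d@U,d@V]),1)
RNG={"orange":((8,150,100),(20,255,255)),"blue":((100,150,60),(125,255,255)),"white":((0,0,185),(179,40,255)),"ring":((50,120,60),(75,255,255))}
def show(name):
    s,c=wcap(); cv2.imwrite(f"pics/{name}.png",c["color"])
    print("t",round(s["t"],2),"tcp uv",uv(s["position"]),"z",np.round(s["position"][2]*1000,1),"F",np.round(s["wrist_force"],1),"gap",np.round(s["finger_gap"]*1000,1))
    print(np.round(s["eef_rot"],3).tolist())
    for n,(lo,hi) in RNG.items():
        m=cv2.inRange(cv2.cvtColor(c["color"],cv2.COLOR_BGR2HSV),lo,hi)
        cs,_=cv2.findContours(m,cv2.RETR_EXTERNAL,cv2.CHAIN_APPROX_NONE)
        cs=[k for k in cs if cv2.contourArea(k)>150]
        for k in cs:
            h=cv2.convexHull(k)[:,0].astype(float); z=.164 if n=="ring" else .214
            P=np.array([onz(c,u,v,z)[:2] for u,v in h],np.float32); (cc,r)=cv2.minEnclosingCircle(P)
            b=cv2.boundingRect(k); print(n,"px",b,"uv",uv(cc),"r",round(r*1000,1))
    return s,c
if __name__=="__main__": show(sys.argv[1])
E
python3 w.py w1
```

```text
t 0.1 tcp uv [-259.5 -666.9] z 204.8 F [ 0.4 -0.6  0.1] gap 94.2
[[0.93, 0.368, -0.0], [0.368, -0.93, 0.001], [-0.0, -0.001, -1.0]]
blue px (176, 145, 133, 118) uv [-246.  -646.9] r 46.0
white px (264, 322, 42, 36) uv [-315.9 -720.7] r 19.9
white px (297, 232, 39, 58) uv [-256.3 -705.2] r 21.7
white px (145, 92, 38, 42) uv [-217.9 -583.9] r 11.4
white px (456, 78, 56, 106) uv [-133.6 -758.8] r 30.1
white px (102, 72, 64, 75) uv [-224.  -570.2] r 20.3
white px (331, 0, 162, 244) uv [-157.6 -716.6] r 71.9
```

>>> apply_moves --commands '[{"x":0,"y":0,"z":-50,"wx":0,"wy":0,"wz":9.7,"hand":86},{"x":0,"y":0,"z":-50,"wx":0,"wy":0,"wz":9.7,"hand":86},{"x":0,"y":0,"z":0,"wx":0,"wy":0,"wz":9.7,"hand":86},{"x":10,"y":-50,"z":0,"wx":0,"wy":0,"wz":0,"hand":86},{"x":10,"y":-55,"z":0,"wx":0,"wy":0,"wz":0,"hand":86},{"x":10,"y":-55,"z":0,"wx":0,"wy":0,"wz":0,"hand":86},{"x":10,"y":-55,"z":0,"wx":0,"wy":0,"wz":0,"hand":86},{"x":10,"y":-55,"z":0,"wx":0,"wy":0,"wz":0,"hand":86},{"x":10,"y":-55,"z":0,"wx":0,"wy":0,"wz":0,"hand":86},{"x":10,"y":-55,"z":0,"wx":0,"wy":0,"wz":0,"hand":86},{"x":10,"y":-55,"z":0,"wx":0,"wy":0,"wz":0,"hand":86},{"x":10,"y":-55,"z":0,"wx":0,"wy":0,"wz":0,"hand":86}]' --newtons 30

```text
t: 1.65
position: [0.4018, -0.1518, 0.3056]
eef_rot: [[0.991, -0.131, 0.0], [-0.131, -0.991, -0.0], [0.0, 0.0, -1.0]]
wrist_force: [0.7, -0.5, 0.0]
finger_gap: 0.086
grip_force: 0.0
```

>>> apply_moves --commands '[{"x":10,"y":-55,"z":0,"wx":0,"wy":0,"wz":0,"hand":86},{"x":10,"y":-55,"z":0,"wx":0,"wy":0,"wz":0,"hand":86},{"x":0,"y":-40,"z":0,"wx":0,"wy":0,"wz":0,"hand":86},{"x":0,"y":0,"z":0,"wx":0,"wy":0,"wz":0,"hand":86}]'

```text
t: 2.15
position: [0.4412, -0.0048, 0.3055]
eef_rot: [[0.992, -0.126, -0.0], [-0.126, -0.992, 0.0], [-0.0, -0.0, -1.0]]
wrist_force: [-0.1, -0.3, 0.3]
finger_gap: 0.0856
grip_force: 0.0
```

```bash
python3 w.py w1
```

```text
t 2.15 tcp uv [-149.4  -24.5] z 305.5 F [-0.1 -0.3  0.3] gap 85.6
[[0.992, -0.126, -0.0], [-0.126, -0.992, 0.0], [-0.0, -0.0, -1.0]]
orange px (458, 0, 54, 93) uv [ -16.9 -226. ] r 42.2
blue px (181, 142, 97, 94) uv [-143.6    1.3] r 46.8
white px (185, 250, 136, 5) uv [-208.7  -21.6] r 68.7
ring px (166, 0, 127, 108) uv [-1.1  3.1] r 63.8
```

>>> apply_moves --commands '[{"x":0,"y":-25,"z":0,"wx":0,"wy":-5,"wz":0,"hand":86},{"x":-19,"y":0,"z":0,"wx":0,"wy":-5,"wz":0,"hand":86},{"x":-19,"y":0,"z":0,"wx":0,"wy":0,"wz":0,"hand":86},{"x":0,"y":0,"z":0,"wx":0,"wy":0,"wz":0,"hand":86}]'

```text
t: 2.7
position: [0.4061, 0.0215, 0.3108]
eef_rot: [[0.977, -0.132, -0.17], [-0.13, -0.991, 0.022], [-0.171, 0.001, -0.985]]
wrist_force: [0.5, 0.5, -0.1]
finger_gap: 0.0859
grip_force: 0.0
```

```bash
python3 w.py w2
```

```text
t 2.7 tcp uv [-187.6   -3. ] z 310.8 F [ 0.5  0.5 -0.1] gap 85.9
[[0.977, -0.132, -0.17], [-0.13, -0.991, 0.022], [-0.171, 0.001, -0.985]]
blue px (200, 79, 102, 103) uv [-144.     1.2] r 46.6
white px (255, 272, 48, 16) uv [-308.   -29.3] r 27.0
white px (307, 269, 34, 20) uv [-309.   -81.2] r 23.9
white px (0, 192, 512, 13) uv [-210.7   -1.3] r 254.8
white px (222, 0, 65, 23) uv [-46.9  -1.5] r 25.0
ring px (189, 0, 120, 39) uv [-34.    3.2] r 53.9
```

>>> apply_moves --commands '[{"x":6,"y":-4,"z":34,"wx":0,"wy":0,"wz":0,"hand":86},{"x":6,"y":0,"z":34,"wx":0,"wy":0,"wz":0,"hand":86},{"x":6,"y":0,"z":34,"wx":0,"wy":0,"wz":0,"hand":86},{"x":6,"y":0,"z":31,"wx":0,"wy":0,"wz":0,"hand":86},{"x":0,"y":0,"z":0,"wx":0,"wy":0,"wz":0,"hand":86}]'

```text
t: 3.38
position: [0.4071, 0.0256, 0.1743]
eef_rot: [[0.976, -0.131, -0.174], [-0.129, -0.991, 0.023], [-0.176, 0.0, -0.984]]
wrist_force: [0.0, -0.8, 0.6]
finger_gap: 0.0859
grip_force: 0.0
```

>>> apply_moves --commands '[{"x":8,"y":0,"z":-1.4,"wx":0,"wy":0,"wz":0,"hand":86},{"x":12,"y":0,"z":-2.1,"wx":0,"wy":0,"wz":0,"hand":86},{"x":12,"y":0,"z":-2.1,"wx":0,"wy":0,"wz":0,"hand":86},{"x":12,"y":0,"z":-2.1,"wx":0,"wy":0,"wz":0,"hand":86},{"x":12,"y":0,"z":-2.1,"wx":0,"wy":0,"wz":0,"hand":86},{"x":0,"y":0,"z":0,"wx":0,"wy":0,"wz":0,"hand":86}]'

```text
t: 4.12
position: [0.4652, 0.0187, 0.175]
eef_rot: [[0.976, -0.131, -0.172], [-0.129, -0.991, 0.023], [-0.174, -0.0, -0.985]]
wrist_force: [-0.2, 0.4, -0.0]
finger_gap: 0.0859
grip_force: 0.0
```

```bash
python3 w.py w3
```

```text
t 4.12 tcp uv [-128.6    1.9] z 175.0 F [-0.2  0.4 -0. ] gap 85.9
[[0.976, -0.131, -0.172], [-0.129, -0.991, 0.023], [-0.174, -0.0, -0.985]]
orange px (71, 216, 23, 42) uv [-107.9   91.9] r 12.4
blue px (158, 109, 192, 178) uv [-92.4   3.6] r 47.9
ring px (287, 0, 95, 122) uv [-26.2 -39.8] r 35.4
ring px (130, 0, 92, 120) uv [-25.1  44.9] r 34.8
```

>>> apply_moves --commands '[{"x":10,"y":0,"z":-1.8,"wx":0,"wy":0,"wz":0,"hand":86},{"x":10,"y":0,"z":-1.8,"wx":0,"wy":0,"wz":0,"hand":86},{"x":10,"y":0,"z":-1.8,"wx":0,"wy":0,"wz":0,"hand":86},{"x":10,"y":0,"z":-1.8,"wx":0,"wy":0,"wz":0,"hand":86},{"x":8,"y":0,"z":-1.4,"wx":0,"wy":0,"wz":0,"hand":86},{"x":5,"y":0,"z":-0.9,"wx":0,"wy":0,"wz":0,"hand":86},{"x":0,"y":0,"z":0,"wx":0,"wy":0,"wz":0,"hand":86}]'

```text
t: 5.05
position: [0.5181, 0.0117, 0.1753]
eef_rot: [[0.976, -0.131, -0.172], [-0.129, -0.991, 0.023], [-0.174, -0.0, -0.985]]
wrist_force: [-0.1, -0.1, -0.0]
finger_gap: 0.0858
grip_force: 0.0
```

```bash
python3 - <<'E'
from w import *
show("w4")
c=ctrl.capture("scene");d=ctrl.capture("side")
a=c["color"][140:260,130:400];b=d["color"][110:260,150:360]
a=cv2.resize(a,(800,356),interpolation=cv2.INTER_CUBIC)[:, :]
w=cv2.imread("pics/w4.png")
cv2.imwrite("pics/v4.png",np.vstack([cv2.resize(a,(674,300)),np.hstack([cv2.resize(b,(337,240)),cv2.resize(w,(337,240))])]))
E
```

```text
t 5.05 tcp uv [-75.3   1.8] z 175.3 F [-0.1 -0.1 -0. ] gap 85.8
[[0.976, -0.131, -0.172], [-0.129, -0.991, 0.023], [-0.174, -0.0, -0.985]]
blue px (158, 115, 191, 176) uv [-41.7   3.3] r 48.1
ring px (146, 0, 219, 168) uv [-1.8  2.7] r 64.3
```

View pics/v4.png

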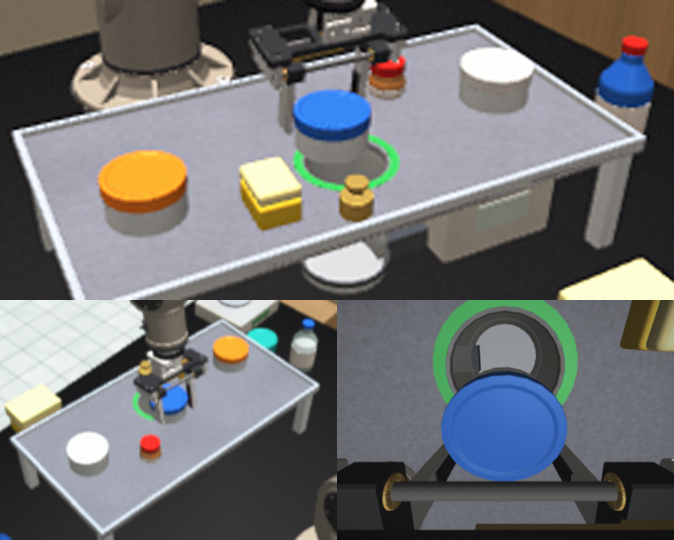

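The tin is sliding flat and centred on the ring. It will only tip once its centre is about 17 mm from the mouth centre, so I keep pushing.

>>> apply_moves --commands '[{"x":9,"y":0,"z":-1.6,"wx":0,"wy":0,"wz":0,"hand":86},{"x":8,"y":0,"z":-1.4,"wx":0,"wy":0,"wz":0,"hand":86},{"x":6,"y":0,"z":-1.1,"wx":0,"wy":0,"wz":0,"hand":86},{"x":6,"y":0,"z":-1.1,"wx":0,"wy":0,"wz":0,"hand":86},{"x":5,"y":0,"z":-0.9,"wx":0,"wy":0,"wz":0,"hand":86},{"x":0,"y":0,"z":0,"wx":0,"wy":0,"wz":0,"hand":86}]'

```text
t: 5.95
position: [0.5523, 0.0071, 0.1754]
eef_rot: [[0.976, -0.131, -0.172], [-0.129, -0.991, 0.023], [-0.174, -0.0, -0.985]]
wrist_force: [0.4, 0.5, 0.1]
finger_gap: 0.0859
grip_force: 0.0
```

```bash
cat > v.py <<'E'
from w import *
n=sys.argv[1]; show("w"+n)
c=ctrl.capture("scene");d=ctrl.capture("side")
a=c["color"][140:260,130:400];b=d["color"][110:260,150:360];w=cv2.imread(f"pics/w{n}.png")
cv2.imwrite(f"pics/v{n}.png",np.vstack([cv2.resize(a,(674,300)),np.hstack([cv2.resize(b,(337,240)),cv2.resize(w,(337,240))])]))
E
python3 v.py 5
```

```text
t 5.95 tcp uv [-40.8   1.8] z 175.4 F [0.4 0.5 0.1] gap 85.9
[[0.976, -0.131, -0.172], [-0.129, -0.991, 0.023], [-0.174, -0.0, -0.985]]
blue px (172, 81, 173, 174) uv [11.8  1.9] r 42.6
ring px (155, 61, 201, 188) uv [-2.1  2.7] r 64.2
```

View pics/v5.png

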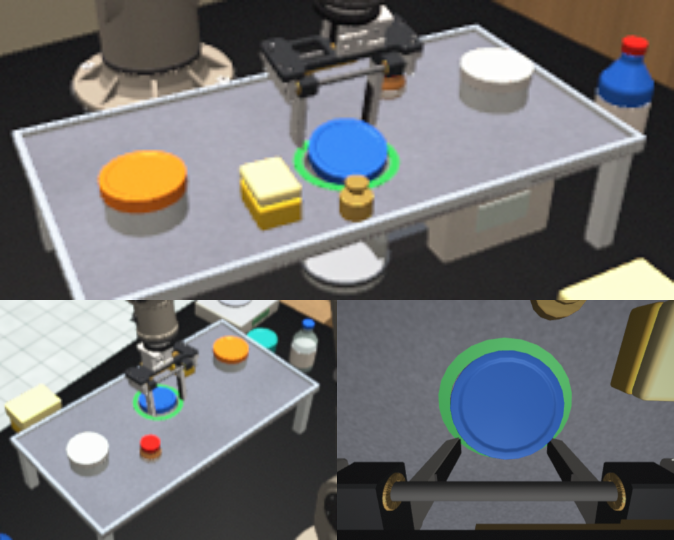

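The blue tin is hanging tilted in the mouth: front edge down, rear edge at u≈-45 raised. I'll lift, close the fingers, straighten the tool and press that rear edge.

>>> apply_moves --commands '[{"x":-10,"y":0,"z":-34,"wx":0,"wy":0,"wz":0,"hand":86},{"x":-6,"y":0,"z":-34,"wx":0,"wy":0,"wz":0,"hand":0},{"x":0,"y":0,"z":0,"wx":0,"wy":5,"wz":0,"hand":0},{"x":0,"y":0,"z":0,"wx":0,"wy":5,"wz":0,"hand":0},{"x":6,"y":-1,"z":0,"wx":0,"wy":0,"wz":0,"hand":0},{"x":0,"y":0,"z":0,"wx":0,"wy":0,"wz":0,"hand":0}]'

```text
t: 6.85
position: [0.5546, 0.0077, 0.2454]
eef_rot: [[0.991, -0.131, -0.001], [-0.131, -0.991, 0.0], [-0.001, -0.0, -1.0]]
wrist_force: [0.5, -0.9, -0.9]
finger_gap: 0.0396
grip_force: 0.0
```

```bash
python3 w.py w6
```

```text
t 6.85 tcp uv [-38.6   2.7] z 245.4 F [ 0.5 -0.9 -0.9] gap 39.6
[[0.991, -0.131, -0.001], [-0.131, -0.991, 0.0], [-0.001, -0.0, -1.0]]
blue px (217, 113, 75, 74) uv [11.3  4.2] r 26.8
white px (395, 106, 16, 28) uv [  32.8 -100.7] r 10.1
ring px (185, 85, 142, 142) uv [-1.8  2.9] r 63.8
```

```bash
cat >> w.py <<'E'
def inside(n,box=None):
    s,c=wcap(); lo,hi=RNG[n]
    m=cv2.inRange(cv2.cvtColor(c["color"],cv2.COLOR_BGR2HSV),lo,hi)
    if box: k=np.zeros_like(m);x0,y0,x1,y1=box;k[y0:y1,x0:x1]=m[y0:y1,x0:x1];m=k
    cs,_=cv2.findContours(m,cv2.RETR_EXTERNAL,cv2.CHAIN_APPROX_NONE)
    h=cv2.convexHull(max(cs,key=cv2.contourArea))[:,0].astype(float)
    (e,ax,an)=cv2.fitEllipse(h.astype(np.float32)); print("ellipse",np.round(e),np.round(ax,1))
    for z in (.058,.108,.158,.19,.214):
        P=np.array([onz(c,u,v,z)[:2] for u,v in h],np.float32); cc,r=cv2.minEnclosingCircle(P); print(n,z,uv(cc),round(r*1000,1))
E
python3 -c "
from w import *
inside('blue')"
```

```text
ellipse [254. 150.] [73.7 73.9]
blue 0.058 [-4.8  4.3] 46.6
blue 0.108 [0.5 4.3] 40.2
blue 0.158 [5.6 4.3] 33.9
blue 0.19 [8.9 4.3] 29.8
blue 0.214 [11.4  4.3] 26.8
```

Blue is down: its lid sits at z≈0.058, round and level. White is next.

>>> apply_moves --commands '[{"x":0,"y":0,"z":-30,"wx":0,"wy":0,"wz":0,"hand":60},{"x":-3,"y":-46,"z":-10,"wx":0,"wy":0,"wz":0,"hand":60},{"x":-3,"y":-46,"z":-10,"wx":0,"wy":0,"wz":0,"hand":60},{"x":-3,"y":-46,"z":0,"wx":0,"wy":0,"wz":0,"hand":60},{"x":-3,"y":-46,"z":0,"wx":0,"wy":0,"wz":0,"hand":60},{"x":-3,"y":-46,"z":0,"wx":0,"wy":0,"wz":0,"hand":60},{"x":-3,"y":-46,"z":0,"wx":0,"wy":0,"wz":0,"hand":60},{"x":0,"y":0,"z":0,"wx":0,"wy":0,"wz":0,"hand":60}]'

```text
t: 7.95
position: [0.5715, 0.2879, 0.2942]
eef_rot: [[0.992, -0.126, -0.003], [-0.126, -0.992, 0.001], [-0.003, -0.001, -1.0]]
wrist_force: [-0.9, -0.7, -0.3]
finger_gap: 0.0599
grip_force: 0.0
```

```bash
python3 w.py w7; python3 -c "
from h import *
print(np.round(ctrl.state()['q'],2))"
```

```text
t 7.95 tcp uv [-58.4 282.7] z 294.2 F [-0.9 -0.7 -0.3] gap 59.9
[[0.992, -0.126, -0.003], [-0.126, -0.992, 0.001], [-0.003, -0.001, -1.0]]
blue px (36, 163, 71, 60) uv [-53.  452.7] r 32.8
blue px (475, 114, 14, 41) uv [ 1.6 86.4] r 17.3
blue px (0, 0, 113, 82) uv [ 73.6 453.2] r 54.2
white px (200, 322, 131, 9) uv [-200.1  272.1] r 68.4
white px (241, 141, 102, 99) uv [-51.3 250.2] r 47.1
white px (179, 0, 294, 222) uv [ 13.5 228.6] r 146.9
ring px (463, 77, 49, 118) uv [-4.7 16.1] r 61.7
[-0.15  0.35 -0.54  1.55  0.18  1.29 -2.42]
```

>>> apply_moves --commands '[{"x":0,"y":-12,"z":0,"wx":0,"wy":0,"wz":-10.1,"hand":60},{"x":0,"y":-12,"z":0,"wx":0,"wy":0,"wz":-10.1,"hand":60},{"x":0,"y":0,"z":0,"wx":0,"wy":0,"wz":-10.1,"hand":60},{"x":0,"y":0,"z":0,"wx":0,"wy":0,"wz":-10.1,"hand":60},{"x":0,"y":0,"z":0,"wx":0,"wy":0,"wz":-10.1,"hand":60},{"x":0,"y":0,"z":0,"wx":0,"wy":0,"wz":-10.1,"hand":60},{"x":0,"y":0,"z":0,"wx":0,"wy":0,"wz":-10.1,"hand":60},{"x":0,"y":0,"z":0,"wx":0,"wy":0,"wz":-10.1,"hand":60},{"x":0,"y":0,"z":0,"wx":0,"wy":0,"wz":-10.1,"hand":60},{"x":0,"y":0,"z":0,"wx":0,"wy":0,"wz":-10.1,"hand":60},{"x":0,"y":0,"z":0,"wx":0,"wy":0,"wz":0,"hand":60}]'

```text
t: 9.38
position: [0.5741, 0.3062, 0.2948]
eef_rot: [[-0.058, 0.998, -0.001], [0.998, 0.058, -0.0], [-0.0, -0.001, -1.0]]
wrist_force: [0.9, -0.2, 0.2]
finger_gap: 0.0599
grip_force: 0.0
```

```bash
cat > g.py <<'E'
from w import *
# usage: g.py u v z(mm): tool-axis shift to reach that point
s=ctrl.state(); u,v,z=map(float,sys.argv[1:4])
W=np.r_[M[:2]+U*u/1e3+V*v/1e3,z/1e3]
print("tcp",uv(s["position"]),"t",s["t"],"shift",np.round(s["eef_rot"].T@(W-s["position"])*1000,1),"q",np.round(s["q"],2))
x=s["eef_rot"][:2,0];y=s["eef_rot"][:2,1];print("tool x,y in uv",np.round([x@U,x@V,y@U,y@V],3),np.round(s["eef_rot"][2],3))
E
python3 g.py -62.5 306 175; python3 w.py w8
```

```text
tcp [-58.2 301.2] t 9.375 shift [  5.5  -3.2 119.8] q [ 0.04  0.45 -0.87  1.51  0.35  1.34 -0.81]
tool x,y in uv [-0.188  0.982  0.982  0.188] [-0.    -0.001 -1.   ]
t 9.38 tcp uv [-58.2 301.2] z 294.8 F [ 0.9 -0.2  0.2] gap 59.9
[[-0.058, 0.998, -0.001], [0.998, 0.058, -0.0], [-0.0, -0.001, -1.0]]
blue px (400, 0, 112, 67) uv [ 72.7 477. ] r 49.6
blue px (241, 0, 60, 24) uv [-76.4 466.3] r 23.4
white px (493, 210, 19, 28) uv [180.2 325.3] r 16.2
white px (467, 208, 31, 26) uv [156.7 323.9] r 16.7
white px (204, 208, 96, 82) uv [-51.1 250. ] r 46.9
white px (501, 179, 11, 29) uv [172. 354.] r 14.1
white px (473, 177, 33, 30) uv [153.1 351.9] r 17.8
white px (481, 144, 31, 33) uv [149.6 381. ] r 18.0
white px (84, 114, 348, 144) uv [-58.  286.1] r 168.9
white px (489, 110, 23, 34) uv [144.1 409.7] r 16.6
white px (498, 74, 14, 35) uv [135.7 438. ] r 14.7
```

>>> apply_moves --commands '[{"x":5.5,"y":-3,"z":20,"wx":0,"wy":0,"wz":0,"hand":60},{"x":0,"y":0,"z":34,"wx":0,"wy":0,"wz":0,"hand":60},{"x":0,"y":0,"z":34,"wx":0,"wy":0,"wz":0,"hand":60},{"x":0,"y":0,"z":32,"wx":0,"wy":0,"wz":0,"hand":60},{"x":0,"y":0,"z":0,"wx":0,"wy":0,"wz":0,"hand":60},{"x":-8,"y":0,"z":0,"wx":0,"wy":0,"wz":0,"hand":60},{"x":-12,"y":0,"z":0,"wx":0,"wy":0,"wz":0,"hand":60},{"x":-15,"y":0,"z":0,"wx":0,"wy":0,"wz":0,"hand":60},{"x":-18,"y":0,"z":0,"wx":0,"wy":0,"wz":0,"hand":60},{"x":-18,"y":0,"z":0,"wx":0,"wy":0,"wz":0,"hand":60},{"x":-18,"y":0.5,"z":0,"wx":0,"wy":0,"wz":0,"hand":60},{"x":-15,"y":0.5,"z":0,"wx":0,"wy":0,"wz":0,"hand":60}]'

```text
t: 10.92
position: [0.5777, 0.2077, 0.1753]
eef_rot: [[-0.06, 0.998, 0.0], [0.998, 0.06, -0.0], [-0.0, 0.0, -1.0]]
wrist_force: [-0.1, -0.1, 0.4]
finger_gap: 0.0602
grip_force: 0.3
```

>>> apply_moves --commands '[{"x":-18,"y":0.5,"z":0,"wx":0,"wy":0,"wz":0,"hand":60},{"x":-18,"y":0,"z":0,"wx":0,"wy":0,"wz":0,"hand":60},{"x":-18,"y":0,"z":0,"wx":0,"wy":0,"wz":0,"hand":60},{"x":-15,"y":0,"z":0,"wx":0,"wy":0,"wz":0,"hand":60},{"x":-10,"y":0,"z":0,"wx":0,"wy":0,"wz":0,"hand":60},{"x":0,"y":0,"z":0,"wx":0,"wy":0,"wz":0,"hand":60}]'

```text
t: 11.68
position: [0.583, 0.1296, 0.1752]
eef_rot: [[-0.06, 0.998, 0.0], [0.998, 0.06, -0.0], [-0.0, 0.0, -1.0]]
wrist_force: [-0.1, 0.4, 0.2]
finger_gap: 0.0599
grip_force: 0.0
```

```bash
python3 g.py 0 0 175; python3 w.py w9
```

```text
tcp [-26.4 127.3] t 11.675 shift [-130.     1.8    0.3] q [ 0.32  0.45 -0.84  1.78  0.38  1.08 -0.59]
tool x,y in uv [-0.19   0.982  0.982  0.19 ] [-0.  0. -1.]
t 11.68 tcp uv [-26.4 127.3] z 175.2 F [-0.1  0.4  0.2] gap 59.9
[[-0.06, 0.998, 0.0], [0.998, 0.06, -0.0], [-0.0, 0.0, -1.0]]
white px (173, 323, 162, 34) uv [-17.8  80.4] r 46.3
white px (194, 262, 120, 27) uv [-24.1 113.4] r 32.6
```

>>> apply_moves --commands '[{"x":-12,"y":0,"z":0,"wx":0,"wy":0,"wz":0,"hand":60},{"x":-15,"y":0.5,"z":0,"wx":0,"wy":0,"wz":0,"hand":60},{"x":-13,"y":0,"z":0,"wx":0,"wy":0,"wz":0,"hand":60},{"x":-12,"y":0,"z":0,"wx":0,"wy":0,"wz":0,"hand":60},{"x":-8,"y":0,"z":0,"wx":0,"wy":0,"wz":0,"hand":60},{"x":-6,"y":0,"z":0,"wx":0,"wy":0,"wz":0,"hand":60},{"x":-5,"y":0,"z":0,"wx":0,"wy":0,"wz":0,"hand":60},{"x":-5,"y":0,"z":0,"wx":0,"wy":0,"wz":0,"hand":60},{"x":0,"y":0,"z":0,"wx":0,"wy":0,"wz":0,"hand":60}]'

```text
t: 12.85
position: [0.588, 0.0543, 0.1752]
eef_rot: [[-0.06, 0.998, -0.0], [0.998, 0.06, -0.0], [-0.0, -0.0, -1.0]]
wrist_force: [-0.1, 0.4, 1.1]
finger_gap: 0.0603
grip_force: 0.0
```

```bash
python3 g.py 0 0 175; python3 v.py 10
```

```text
tcp [-11.6  53.3] t 12.85 shift [-54.5   1.3   0.2] q [ 0.45  0.44 -0.83  1.79  0.36  1.07 -0.45]
tool x,y in uv [-0.19   0.982  0.982  0.19 ] [-0. -0. -1.]
t 12.85 tcp uv [-11.6  53.3] z 175.2 F [-0.1  0.4  1.1] gap 60.3
[[-0.06, 0.998, -0.0], [0.998, 0.06, -0.0], [-0.0, -0.0, -1.0]]
blue px (212, 232, 81, 15) uv [-14.8  63.8] r 21.1
white px (184, 323, 143, 34) uv [-2.7  8.5] r 41.0
ring px (207, 214, 93, 29) uv [-11.5  50.2] r 32.8
```

View pics/v10.png

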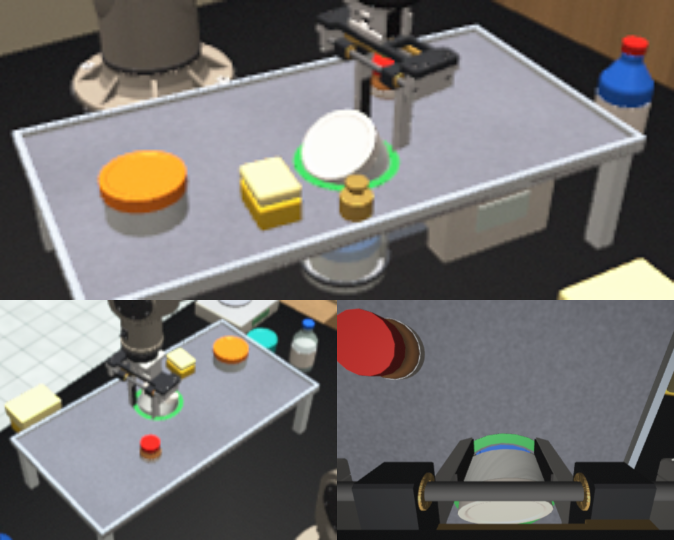

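White is hanging steeply tilted: front edge (-v) in the hole, rear (+v) edge raised. I'll lift clear, close the fingers and look again.

>>> apply_moves --commands '[{"x":8,"y":0,"z":-20,"wx":0,"wy":0,"wz":0,"hand":60},{"x":4,"y":0,"z":-45,"wx":0,"wy":0,"wz":0,"hand":60},{"x":0,"y":0,"z":-25,"wx":0,"wy":0,"wz":0,"hand":0},{"x":0,"y":0,"z":0,"wx":0,"wy":0,"wz":0,"hand":0},{"x":0,"y":0,"z":0,"wx":0,"wy":0,"wz":0,"hand":0},{"x":0,"y":0,"z":0,"wx":0,"wy":0,"wz":0,"hand":0}]'

```text
t: 13.75
position: [0.5868, 0.0666, 0.2646]
eef_rot: [[-0.061, 0.998, -0.001], [0.998, 0.061, 0.0], [0.0, -0.001, -1.0]]
wrist_force: [0.2, 0.7, -0.2]
finger_gap: 0.0236
grip_force: 0.0
```

```bash
python3 g.py 0 0 175; python3 v.py 11
```

```text
tcp [-14.4  65.3] t 13.75 shift [-66.9   1.7  89.6] q [ 0.47  0.36 -0.87  1.69  0.29  1.23 -0.41]
tool x,y in uv [-0.191  0.982  0.982  0.191] [ 0.    -0.001 -1.   ]
t 13.75 tcp uv [-14.4  65.3] z 264.6 F [ 0.2  0.7 -0.2] gap 23.6
[[-0.061, 0.998, -0.001], [0.998, 0.061, 0.0], [0.0, -0.001, -1.0]]
white px (231, 259, 46, 30) uv [-3.3  6.7] r 23.0
white px (376, 117, 50, 149) uv [100.2 102. ] r 63.2
white px (26, 105, 7, 132) uv [-197.7   62.5] r 54.4
ring px (194, 198, 122, 62) uv [-1.6  2.4] r 63.9
```

View pics/v11.png

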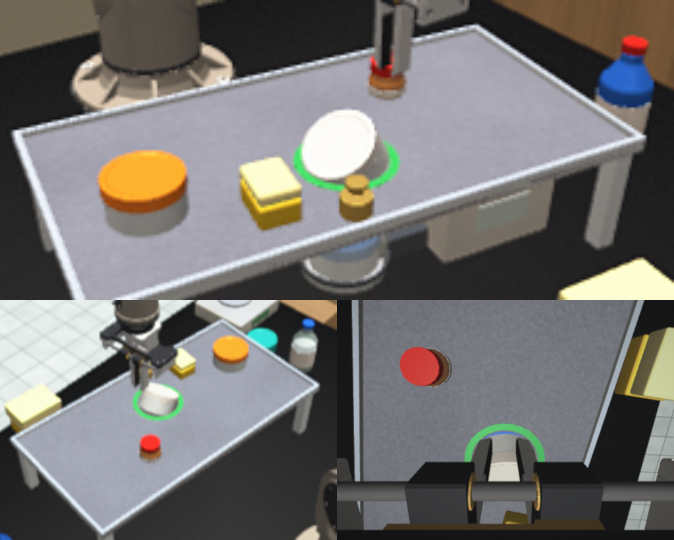

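```bash
cat > lid.py <<'E'
from w import *
def lid(lo,hi,p,box=(225,175,295,225)):
    c=ctrl.capture("scene"); hsv=cv2.cvtColor(c["color"],cv2.COLOR_BGR2HSV); m=cv2.inRange(hsv,lo,hi)
    x0,y0,x1,y1=box; k=np.zeros_like(m);k[y0:y1,x0:x1]=m[y0:y1,x0:x1]
    cs,_=cv2.findContours(k,cv2.RETR_EXTERNAL,cv2.CHAIN_APPROX_NONE); h=cv2.convexHull(max(cs,key=cv2.contourArea))
    (e,ax,an)=cv2.fitEllipse(h); print("ellipse",np.round(e,1),np.round(ax,1),round(an), cv2.contourArea(h))
    P3=np.array([*(p[0]*U+p[1]*V),0]); n=np.cross(P3,[0,0,1]); O=M+np.array([*(U*-.0019+V*.0028),0])
    def pl(u,v):
        o,d=ray(c,u,v); q=o+d*((O-o)@n)/(d@n); return np.array([(q-O)@P3,q[2]-.164])*1000
    C=pl(*e); print("centre s,h",np.round(C,1))
    t=np.radians(an)
    for a in np.radians(np.arange(0,180,10)):
        w=np.array([ax[0]/2*np.cos(a),ax[1]/2*np.sin(a)]); w=np.array([w[0]*np.cos(t)-w[1]*np.sin(t),w[0]*np.sin(t)+w[1]*np.cos(t)])
        A,B=pl(*(e+w)),pl(*(e-w)); print(round(np.degrees(a)),np.round(A),np.round(B),round(np.linalg.norm(A-B)), "tilt",round(np.degrees(np.arctan2(A[1]-B[1],A[0]-B[0]))))
E
python3 -c "
from lid import *
lid((0,0,190),(179,40,255),(.19,-.982))"
```

```text
ellipse [265.1 197. ] [25.2 32.5] 53 626.0
centre s,h [15.3 27.4]
0 [-15. -21.] [43. 72.] 110 tilt -122
10 [ -6. -23.] [35. 74.] 105 tilt -112
20 [  4. -23.] [26. 75.] 101 tilt -102
30 [ 14. -22.] [16. 74.] 96 tilt -91
40 [ 24. -19.] [ 7. 72.] 93 tilt -79
50 [ 34. -15.] [-3. 69.] 91 tilt -66
60 [ 43. -10.] [-12.  64.] 92 tilt -54
70 [51. -3.] [-20.  58.] 94 tilt -41
80 [57.  4.] [-27.  51.] 97 tilt -29
90 [63. 12.] [-34.  43.] 101 tilt -18
100 [67. 20.] [-38.  35.] 106 tilt -8
110 [69. 29.] [-41.  26.] 110 tilt 1
120 [70. 37.] [-43.  17.] 114 tilt 10
130 [69. 45.] [-42.   9.] 117 tilt 18
140 [66. 52.] [-40.   1.] 118 tilt 26
150 [62. 59.] [-36.  -6.] 118 tilt 34
160 [57. 64.] [-30. -13.] 116 tilt 41
170 [51. 69.] [-23. -18.] 114 tilt 50
```

The raised edge is about 25–30 mm behind the mouth centre and about 50 mm above the deck. I'll press at s≈-24 mm.

>>> apply_moves --commands '[{"x":-20,"y":0,"z":0,"wx":0,"wy":0,"wz":0,"hand":0},{"x":-20,"y":0,"z":0,"wx":0,"wy":0,"wz":0,"hand":0},{"x":0,"y":0,"z":20,"wx":0,"wy":0,"wz":0,"hand":0},{"x":0,"y":0,"z":15,"wx":0,"wy":0,"wz":0,"hand":0},{"x":0,"y":0,"z":8,"wx":0,"wy":0,"wz":0,"hand":0},{"x":0,"y":0,"z":5,"wx":0,"wy":0,"wz":0,"hand":0},{"x":0,"y":0,"z":3,"wx":0,"wy":0,"wz":0,"hand":0},{"x":0,"y":0,"z":0,"wx":0,"wy":0,"wz":0,"hand":0}]'

```text
t: 14.95
position: [0.5896, 0.0267, 0.2142]
eef_rot: [[-0.061, 0.998, -0.0], [0.998, 0.061, -0.0], [-0.0, -0.0, -1.0]]
wrist_force: [-0.1, -0.0, -0.5]
finger_gap: 0.0003
grip_force: 0.0
```

>>> apply_moves --commands '[{"x":0,"y":0,"z":3,"wx":0,"wy":0,"wz":0,"hand":0},{"x":0,"y":0,"z":3,"wx":0,"wy":0,"wz":0,"hand":0},{"x":0,"y":0,"z":3,"wx":0,"wy":0,"wz":0,"hand":0},{"x":0,"y":0,"z":3,"wx":0,"wy":0,"wz":0,"hand":0}]'

```text
t: 15.45
position: [0.5896, 0.0266, 0.202]
eef_rot: [[-0.061, 0.998, -0.0], [0.998, 0.061, 0.0], [0.0, -0.0, -1.0]]
wrist_force: [0.5, 0.0, -0.1]
finger_gap: 0.0005
grip_force: 0.0
```

```bash
python3 v.py 12
```

```text
t 15.45 tcp uv [-6.3 26. ] z 202.0 F [ 0.5  0.  -0.1] gap 0.5
[[-0.061, 0.998, -0.0], [0.998, 0.061, 0.0], [0.0, -0.0, -1.0]]
white px (206, 185, 93, 70) uv [-10.4  40.6] r 28.5
ring px (176, 168, 158, 92) uv [-1.5  2.4] r 64.1
```

View pics/v12.png

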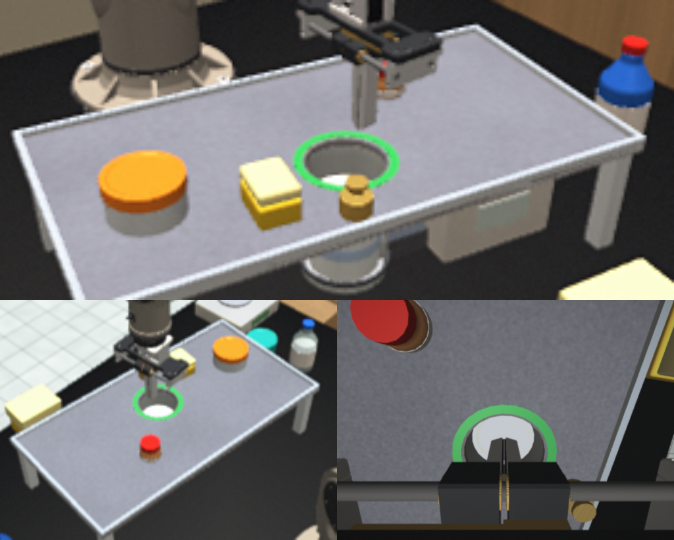

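White has dropped through; the mouth is empty at deck level and its lid shows inside the tube. Next is orange: lift and move over to it, checking white in the tube on the way.

>>> apply_moves --commands '[{"x":0,"y":0,"z":-45,"wx":0,"wy":0,"wz":0,"hand":0},{"x":-20,"y":-4,"z":-45,"wx":0,"wy":0,"wz":0,"hand":0},{"x":-30,"y":-6,"z":0,"wx":0,"wy":0,"wz":0,"hand":0},{"x":0,"y":0,"z":0,"wx":0,"wy":0,"wz":0,"hand":0}]'

```text
t: 16.1
position: [0.5827, -0.0264, 0.2926]
eef_rot: [[-0.057, 0.998, 0.001], [0.998, 0.057, -0.001], [-0.001, 0.0, -1.0]]
wrist_force: [-0.6, -0.1, -0.8]
finger_gap: 0.0004
grip_force: 0.0
```

```bash
python3 w.py w13; python3 -c "
from w import *
inside('white',(150,60,360,260))"
```

```text
t 16.1 tcp uv [ -6.3 -27.4] z 292.6 F [-0.6 -0.1 -0.8] gap 0.4
[[-0.057, 0.998, 0.001], [0.998, 0.057, -0.001], [-0.001, 0.0, -1.0]]
white px (468, 195, 30, 22) uv [202.1   9.7] r 14.9
white px (224, 118, 74, 74) uv [-8.6 16.4] r 33.1
white px (350, 37, 76, 252) uv [104.8  19.4] r 115.6
white px (38, 27, 8, 244) uv [-197.5  -24.1] r 109.1
ring px (204, 102, 120, 119) uv [-1.5  2.9] r 63.8
ellipse [260. 156.] [73.7 74.2]
white 0.058 [-1.4 -1. ] 53.0
white 0.108 [-3.8  4.8] 46.6
white 0.158 [-6.1 10.5] 40.2
white 0.19 [-7.6 14.2] 36.1
white 0.214 [-8.8 17. ] 33.1
```

>>> apply_moves --commands '[{"x":-40,"y":-9,"z":0,"wx":0,"wy":0,"wz":0,"hand":60},{"x":-40,"y":-9,"z":0,"wx":0,"wy":0,"wz":0,"hand":60},{"x":-40,"y":-9,"z":0,"wx":0,"wy":0,"wz":0,"hand":60},{"x":-40,"y":-8,"z":0,"wx":0,"wy":0,"wz":0,"hand":60},{"x":0,"y":0,"z":0,"wx":0,"wy":0,"wz":0,"hand":60}]'

```text
t: 16.82
position: [0.557, -0.188, 0.2915]
eef_rot: [[-0.057, 0.998, -0.001], [0.998, 0.057, 0.0], [0.0, -0.001, -1.0]]
wrist_force: [-0.0, 1.2, 0.9]
finger_gap: 0.0469
grip_force: 0.0
```

```bash
python3 w.py w14; python3 g.py 0 0 175; python3 - <<'E'
from w import *
s,c=wcap()
m=cv2.inRange(cv2.cvtColor(c["color"],cv2.COLOR_BGR2HSV),(20,40,120),(34,255,255))
cs,_=cv2.findContours(m,cv2.RETR_EXTERNAL,cv2.CHAIN_APPROX_NONE)
for k in cs:
    if cv2.contourArea(k)>300:
        P=np.array([uv(onz(c,u,v,.212)) for u,v in cv2.convexHull(k)[:,0]],np.float32)
        print("yellow",cv2.boundingRect(k),"u",P[:,0].min(),P[:,0].max(),"v",P[:,1].min(),P[:,1].max(),cv2.minAreaRect(P))
E
```

```text
t 16.82 tcp uv [ -10.6 -191.1] z 291.5 F [-0.   1.2  0.9] gap 46.9
[[-0.057, 0.998, -0.001], [0.998, 0.057, 0.0], [0.0, -0.001, -1.0]]
orange px (209, 207, 86, 83) uv [  -7.3 -241.4] r 47.0
white px (46, 210, 6, 78) uv [-196.8 -273.7] r 40.9
white px (302, 107, 27, 51) uv [  34.  -117.8] r 22.5
white px (252, 0, 83, 52) uv [ -9.8 -31.1] r 32.7
ring px (235, 0, 136, 67) uv [ 0.2 -4.9] r 63.1
tcp [ -10.5 -188.8] t 16.875 shift [183.3  46.2 116.9] q [ 0.85  0.31 -0.8   1.66  0.23  1.27  0.07]
tool x,y in uv [-0.19   0.982  0.982  0.19 ] [ 0.001 -0.001 -1.   ]
yellow (293, 104, 87, 69) u 14.6 82.9 v -143.1 -92.3 ((48.76675033569336, -117.78096771240234), (49.354244232177734, 67.26068878173828), 87.95458984375)
yellow (381, 31, 47, 46) u 67.5 104.1 v -58.4 -23.6 ((86.09500885009766, -41.2144775390625), (36.902122497558594, 34.049949645996094), 4.151283264160156)
```

White is level in the tube (lid z≈0.108). Orange is at (-7,-241). The tip box spans u 15..83, v -143..-92, so I go round it in two pushes: waypoint (-75,-115), then the mouth.

>>> apply_moves --commands '[{"x":-50,"y":0,"z":0,"wx":0,"wy":0,"wz":-8.6,"hand":60},{"x":-40,"y":0,"z":0,"wx":0,"wy":0,"wz":-8.6,"hand":60},{"x":0,"y":0,"z":0,"wx":0,"wy":0,"wz":0,"hand":60},{"x":0,"y":0,"z":0,"wx":0,"wy":0,"wz":0,"hand":60}]'

```text
t: 17.42
position: [0.5695, -0.2725, 0.2921]
eef_rot: [[-0.354, 0.935, 0.0], [0.935, 0.354, 0.001], [0.001, 0.0, -1.0]]
wrist_force: [-0.9, -0.1, 0.0]
finger_gap: 0.0599
grip_force: 0.0
```

```bash
python3 g.py 20 -292.5 175
```

```text
tcp [  12.7 -273.2] t 17.425 shift [-20.5  -2.8 117.1] q [ 0.95  0.4  -0.81  1.56  0.29  1.31  0.47]
tool x,y in uv [-0.473  0.881  0.881  0.473] [ 0.001  0.    -1.   ]
```

>>> apply_moves --commands '[{"x":-20.5,"y":-3,"z":15,"wx":0,"wy":0,"wz":0,"hand":60},{"x":0,"y":0,"z":34,"wx":0,"wy":0,"wz":0,"hand":60},{"x":0,"y":0,"z":34,"wx":0,"wy":0,"wz":0,"hand":60},{"x":0,"y":0,"z":34,"wx":0,"wy":0,"wz":0,"hand":60},{"x":0,"y":0,"z":0,"wx":0,"wy":0,"wz":0,"hand":60},{"x":8,"y":0,"z":0,"wx":0,"wy":0,"wz":0,"hand":60},{"x":12,"y":0,"z":0,"wx":0,"wy":0,"wz":0,"hand":60},{"x":15,"y":0,"z":0,"wx":0,"wy":0,"wz":0,"hand":60},{"x":16,"y":0,"z":0,"wx":0,"wy":0,"wz":0,"hand":60},{"x":16,"y":0,"z":0,"wx":0,"wy":0,"wz":0,"hand":60},{"x":16,"y":0,"z":0,"wx":0,"wy":0,"wz":0,"hand":60},{"x":16,"y":0,"z":0,"wx":0,"wy":0,"wz":0,"hand":60}]'

```text
t: 18.92
position: [0.538, -0.2013, 0.1753]
eef_rot: [[-0.353, 0.935, 0.0], [0.935, 0.353, -0.0], [-0.0, 0.0, -1.0]]
wrist_force: [0.5, -1.2, 0.3]
finger_gap: 0.0604
grip_force: 0.4
```

>>> apply_moves --commands '[{"x":16,"y":0,"z":0,"wx":0,"wy":0,"wz":0,"hand":60},{"x":15,"y":0,"z":0,"wx":0,"wy":0,"wz":0,"hand":60},{"x":12,"y":0,"z":0,"wx":0,"wy":0,"wz":0,"hand":60},{"x":9,"y":0,"z":0,"wx":0,"wy":0,"wz":0,"hand":60},{"x":6,"y":0,"z":0,"wx":0,"wy":0,"wz":0,"hand":60},{"x":0,"y":0,"z":0,"wx":0,"wy":0,"wz":0,"hand":60},{"x":-10,"y":0,"z":-20,"wx":0,"wy":0,"wz":0,"hand":60},{"x":-20,"y":0,"z":-50,"wx":0,"wy":0,"wz":0,"hand":60},{"x":0,"y":0,"z":-50,"wx":0,"wy":0,"wz":0,"hand":60},{"x":0,"y":0,"z":0,"wx":0,"wy":0,"wz":0,"hand":60}]'

```text
t: 20.18
position: [0.5302, -0.1767, 0.2986]
eef_rot: [[-0.352, 0.936, 0.005], [0.936, 0.352, -0.002], [-0.003, 0.004, -1.0]]
wrist_force: [0.0, 0.6, -1.1]
finger_gap: 0.06
grip_force: 0.0
```

```bash
python3 w.py w15;python3 g.py 0 0 175
```

```text
t 20.18 tcp uv [ -38.7 -183.3] z 298.6 F [ 0.   0.6 -1.1] gap 60.0
[[-0.352, 0.936, 0.005], [0.936, 0.352, -0.002], [-0.003, 0.004, -1.0]]
orange px (199, 57, 106, 110) uv [ -76.8 -114.2] r 46.3
white px (325, 10, 69, 85) uv [-23.8 -30.3] r 32.8
ring px (311, 0, 130, 111) uv [-1.2  3.6] r 64.0
tcp [ -39.8 -183.4] t 20.225 shift [143.2 121.4 121.3] q [ 0.94  0.26 -0.87  1.72  0.21  1.26  0.38]
tool x,y in uv [-0.472  0.882  0.882  0.472] [-0.002  0.002 -1.   ]
```

>>> apply_moves --commands '[{"x":25,"y":-25,"z":0,"wx":0,"wy":0,"wz":0,"hand":60},{"x":25,"y":-25,"z":0,"wx":0,"wy":0,"wz":0,"hand":60},{"x":0,"y":0,"z":0,"wx":0,"wy":0,"wz":10.15,"hand":60},{"x":0,"y":0,"z":0,"wx":0,"wy":0,"wz":10.15,"hand":60},{"x":0,"y":0,"z":0,"wx":0,"wy":0,"wz":10.15,"hand":60},{"x":0,"y":0,"z":0,"wx":0,"wy":0,"wz":10.15,"hand":60},{"x":0,"y":0,"z":0,"wx":0,"wy":0,"wz":10.15,"hand":60},{"x":0,"y":0,"z":0,"wx":0,"wy":0,"wz":10.15,"hand":60},{"x":0,"y":0,"z":0,"wx":0,"wy":0,"wz":0,"hand":60},{"x":0,"y":0,"z":0,"wx":0,"wy":0,"wz":0,"hand":60}]'

```text
t: 21.48
position: [0.4638, -0.147, 0.2946]
eef_rot: [[0.642, 0.766, -0.001], [0.766, -0.642, 0.0], [-0.0, -0.001, -1.0]]
wrist_force: [-0.5, 0.3, -0.3]
finger_gap: 0.0599
grip_force: 0.0
```

```bash
python3 w.py w16;python3 g.py -108.1 -163 175
```

```text
t 21.48 tcp uv [-108.4 -162.5] z 294.6 F [-0.5  0.3 -0.3] gap 59.9
[[0.642, 0.766, -0.001], [0.766, -0.642, 0.0], [-0.0, -0.001, -1.0]]
orange px (204, 83, 105, 107) uv [ -76.8 -114. ] r 46.5
white px (213, 0, 83, 42) uv [-23.1 -25.8] r 32.9
ring px (191, 0, 132, 57) uv [-9.2 -8.7] r 61.8
tcp [-108.4 -162.5] t 21.525 shift [ -0.2   0.5 119.8] q [ 0.94  0.1  -0.81  1.86  0.08  1.21 -0.59]
tool x,y in uv [ 0.537  0.843  0.843 -0.537] [-0.    -0.001 -1.   ]
```

>>> apply_moves --commands '[{"x":0,"y":0.5,"z":34,"wx":0,"wy":0,"wz":0,"hand":60},{"x":0,"y":0,"z":34,"wx":0,"wy":0,"wz":0,"hand":60},{"x":0,"y":0,"z":34,"wx":0,"wy":0,"wz":0,"hand":60},{"x":0,"y":0,"z":17.5,"wx":0,"wy":0,"wz":0,"hand":60},{"x":0,"y":0,"z":0,"wx":0,"wy":0,"wz":0,"hand":60},{"x":8,"y":0,"z":0,"wx":0,"wy":0,"wz":0,"hand":60},{"x":12,"y":0,"z":0,"wx":0,"wy":0,"wz":0,"hand":60},{"x":15,"y":0,"z":0,"wx":0,"wy":0,"wz":0,"hand":60},{"x":15,"y":0,"z":0,"wx":0,"wy":0,"wz":0,"hand":60},{"x":15,"y":0,"z":0,"wx":0,"wy":0,"wz":0,"hand":60},{"x":10,"y":0,"z":0,"wx":0,"wy":0,"wz":0,"hand":60},{"x":0,"y":0,"z":0,"wx":0,"wy":0,"wz":0,"hand":60}]'

```text
t: 23.02
position: [0.5132, -0.0892, 0.1756]
eef_rot: [[0.645, 0.765, -0.0], [0.765, -0.645, 0.001], [0.0, -0.0, -1.0]]
wrist_force: [-0.4, -0.0, 0.4]
finger_gap: 0.0603
grip_force: 0.0
```

```bash
python3 w.py w17;python3 g.py -1.6 2.9 175
```

```text
t 23.02 tcp uv [-66.9 -98.8] z 175.6 F [-0.4 -0.   0.4] gap 60.3
[[0.645, 0.765, -0.0], [0.765, -0.645, 0.001], [0.0, -0.0, -1.0]]
orange px (159, 73, 189, 187) uv [-42.5 -57.6] r 47.0
ring px (322, 0, 43, 112) uv [ 38.3 -35.6] r 31.7
ring px (149, 0, 40, 107) uv [-53.   24.8] r 30.1
tcp [-67.2 -99.4] t 23.075 shift [121.6  -0.    0.6] q [ 0.74  0.3  -0.81  1.94  0.26  1.   -0.89]
tool x,y in uv [ 0.54   0.842  0.842 -0.54 ] [ 0. -0. -1.]
```

>>> apply_moves --commands '[{"x":10,"y":0.5,"z":0,"wx":0,"wy":0,"wz":0,"hand":60},{"x":13,"y":0.5,"z":0,"wx":0,"wy":0,"wz":0,"hand":60},{"x":13,"y":0,"z":0,"wx":0,"wy":0,"wz":0,"hand":60},{"x":10,"y":0,"z":0,"wx":0,"wy":0,"wz":0,"hand":60},{"x":7,"y":0,"z":0,"wx":0,"wy":0,"wz":0,"hand":60},{"x":5,"y":0,"z":0,"wx":0,"wy":0,"wz":0,"hand":60},{"x":5,"y":0,"z":0,"wx":0,"wy":0,"wz":0,"hand":60},{"x":4,"y":0,"z":0,"wx":0,"wy":0,"wz":0,"hand":60},{"x":0,"y":0,"z":0,"wx":0,"wy":0,"wz":0,"hand":60}]'

```text
t: 24.2
position: [0.557, -0.0393, 0.1757]
eef_rot: [[0.645, 0.764, 0.0], [0.764, -0.645, 0.0], [0.0, -0.0, -1.0]]
wrist_force: [-0.2, 0.9, -0.0]
finger_gap: 0.0602
grip_force: 0.0
```

```bash
python3 g.py -1.6 2.9 175; python3 v.py 18
```

```text
tcp [-30.1 -43.6] t 24.2 shift [54.5 -1.2  0.7] q [ 0.61  0.37 -0.81  1.86  0.31  1.04 -1.02]
tool x,y in uv [ 0.54   0.841  0.841 -0.54 ] [ 0. -0. -1.]
t 24.2 tcp uv [-30.1 -43.6] z 175.7 F [-0.2  0.9 -0. ] gap 60.2
[[0.645, 0.764, 0.0], [0.764, -0.645, 0.0], [0.0, -0.0, -1.0]]
orange px (171, 58, 171, 163) uv [4.4 9.8] r 41.5
ring px (156, 44, 197, 197) uv [-1.9  2.6] r 64.2
```

View pics/v18.png

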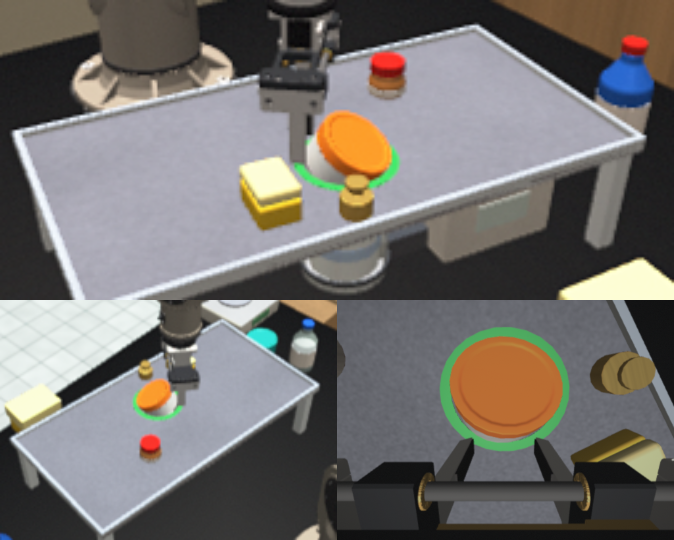

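Orange is hanging tilted the same way. I'll lift, close the fingers and press its rear edge.

>>> apply_moves --commands '[{"x":-8,"y":0,"z":-20,"wx":0,"wy":0,"wz":0,"hand":60},{"x":-4,"y":0,"z":-45,"wx":0,"wy":0,"wz":0,"hand":60},{"x":0,"y":-1,"z":-15,"wx":0,"wy":0,"wz":0,"hand":0},{"x":0,"y":0,"z":0,"wx":0,"wy":0,"wz":0,"hand":0},{"x":0,"y":0,"z":0,"wx":0,"wy":0,"wz":0,"hand":0},{"x":0,"y":0,"z":0,"wx":0,"wy":0,"wz":0,"hand":0},{"x":22,"y":0,"z":0,"wx":0,"wy":0,"wz":0,"hand":0},{"x":20,"y":0,"z":0,"wx":0,"wy":0,"wz":0,"hand":0},{"x":0,"y":0,"z":20,"wx":0,"wy":0,"wz":0,"hand":0},{"x":0,"y":0,"z":12,"wx":0,"wy":0,"wz":0,"hand":0},{"x":0,"y":0,"z":6,"wx":0,"wy":0,"wz":0,"hand":0},{"x":0,"y":0,"z":3,"wx":0,"wy":0,"wz":0,"hand":0}]'

```text
t: 25.85
position: [0.5752, -0.0165, 0.2143]
eef_rot: [[0.646, 0.763, -0.0], [0.763, -0.646, -0.0], [-0.0, -0.0, -1.0]]
wrist_force: [-0.0, 0.2, -1.1]
finger_gap: 0.0001
grip_force: 0.0
```

>>> apply_moves --commands '[{"x":0,"y":0,"z":3,"wx":0,"wy":0,"wz":0,"hand":0},{"x":0,"y":0,"z":3,"wx":0,"wy":0,"wz":0,"hand":0},{"x":0,"y":0,"z":3,"wx":0,"wy":0,"wz":0,"hand":0},{"x":0,"y":0,"z":3,"wx":0,"wy":0,"wz":0,"hand":0}]'

```text
t: 26.35
position: [0.5755, -0.0159, 0.2026]
eef_rot: [[0.646, 0.764, 0.0], [0.764, -0.646, 0.0], [0.0, 0.0, -1.0]]
wrist_force: [-0.3, 0.7, 0.4]
finger_gap: 0.0007
grip_force: 0.0
```

```bash
python3 g.py -1.6 2.9 175; python3 w.py w19
```

```text
tcp [-14.8 -18. ] t 26.35 shift [24.7 -0.2 27.6] q [ 0.58  0.37 -0.82  1.8   0.31  1.1  -1.05]
tool x,y in uv [ 0.54   0.841  0.841 -0.54 ] [ 0.  0. -1.]
t 26.35 tcp uv [-14.8 -18. ] z 202.6 F [-0.3  0.7  0.4] gap 0.7
[[0.646, 0.764, 0.0], [0.764, -0.646, 0.0], [0.0, 0.0, -1.0]]
orange px (196, 127, 118, 111) uv [ 3.4 11.9] r 35.2
ring px (172, 100, 167, 158) uv [-2.   2.5] r 64.0
```

>>> apply_moves --commands '[{"x":0,"y":0,"z":-40,"wx":0,"wy":0,"wz":0,"hand":0},{"x":-25,"y":0,"z":-40,"wx":0,"wy":0,"wz":0,"hand":0},{"x":-25,"y":0,"z":0,"wx":0,"wy":0,"wz":0,"hand":0},{"x":0,"y":0,"z":0,"wx":0,"wy":0,"wz":0,"hand":0}]'

```text
t: 26.9
position: [0.5426, -0.0558, 0.2831]
eef_rot: [[0.648, 0.762, 0.0], [0.762, -0.648, -0.001], [-0.001, 0.001, -1.0]]
wrist_force: [0.8, 1.0, -0.3]
finger_gap: 0.0006
grip_force: 0.0
```

```bash
python3 -c "
from w import *
inside('orange')"; python3 v.py 20; python3 m.py | grep -v plane | tail -0; python3 - <<'E'
from m import *
A=ctrl.capture("scene");B=ctrl.capture("side")
for n,lo,hi,ba,bb in(("jarcap",(0,150,80),(5,255,255),(425,245,465,280),(365,300,395,325)),("boxtop",(20,40,200),(34,125,255),(345,310,400,345),(390,215,430,240)),("weight",(10,90,40),(26,255,255),(410,325,442,360),(365,228,387,252))):
    try: print(n,np.round(tri(A,blob(A["color"],ba,lo,hi)[0],B,blob(B["color"],bb,lo,hi)[0])[0],4))
    except Exception as e: print(n,e)
E
```

```text
ellipse [254. 118.] [92.  94.7]
orange 0.058 [-3.   1.2] 62.4
orange 0.108 [-3.1  1.1] 54.7
orange 0.158 [-3.3  1. ] 47.0
orange 0.19 [-3.3  1. ] 42.1
orange 0.214 [-3.4  1. ] 38.4
t 26.95 tcp uv [-41.9 -60.7] z 282.9 F [0.8 0.4 0.4] gap 0.2
[[0.647, 0.763, 0.0], [0.763, -0.647, -0.001], [-0.0, 0.001, -1.0]]
orange px (208, 72, 93, 94) uv [-3.2  1.3] r 38.3
ring px (191, 49, 128, 132) uv [-1.6  2.8] r 63.8
jarcap [0.4837 0.1425 0.2033]
boxtop [ 0.6335 -0.1228  0.2076]
weight [ 0.6796 -0.0474  0.1873]
```

View pics/v20.png

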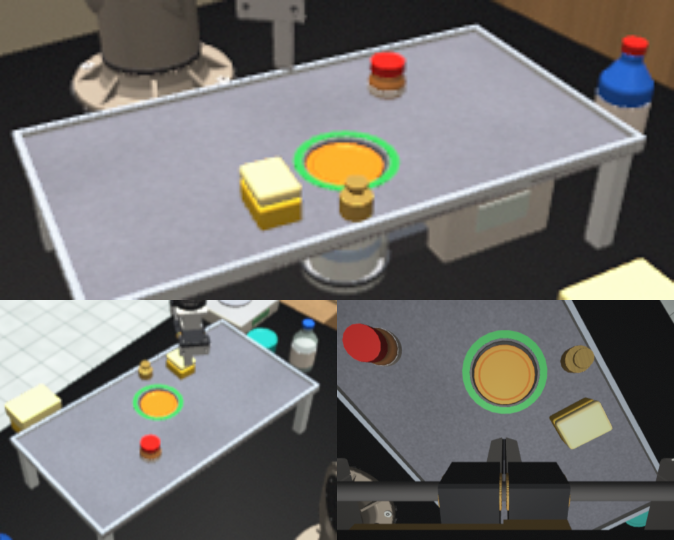

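Orange sits flat at z≈0.158 with a 47.0 mm radius, centred in the ring. The jar, box and weight stand where they were, and the arm is clear.

```bash
python3 -c "
from cell import ctrl
print(ctrl.close_job())"
```

```text
the job is handed in; nothing more can be done
None
```

The job is handed in at about 27 s of the 67 s allowed: the wrist camera showed blue, white and orange each level at its stack height as it dropped, with no bystander seen to move. The hand-in returned no verdict.

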